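Feed a fuse home into the test holder with the push stick

TASK

Take up the wooden push stick by its handle and, touching the fuse with nothing but the stick, push the fuse lying in the grey holder's trough into the tunnel until it is fully home: its end hard against the copper end contact, the contact's test pin pressed in flush. How deep the contact sits must be felt. Seat it there with a steady push of about 12 N for a good second, never pushing with more than 22 N or the ceramic cracks. Then draw the stick out and stand it back on the rubber mat, handle up and clear of the turntable; leave everything else where it is.

Things in the scene. Friction and masses are not known exactly. Their poses are not given: they have to be found in the camera images.
- station: Fixed round aluminium turntable with the grey fuse holder on it; it does not turn in this job. 240 mm across, top face 14 mm above its origin (centre of the underside, on the 4 mm thick rubber mat). x axis: feed direction along the holder; z up. The holder is 41 mm wide and runs from x = -85 to +104 mm; its channel is 25 mm wide, centred on y = 0, floor at z = 30 mm.
- trough_mouth (a point): Middle of the channel floor at the open rear end of the holder's trough, at x = -85 mm, z = 30 mm of the station. Axes as the station's. From here the channel is an open-topped trough 85 mm long, its walls 18 mm high.
- tunnel_mouth (a point): Middle of the channel floor where trough turns to tunnel, at x = 0, z = 30 mm of the station. Axes as the station's. The tunnel is 104 mm long, its ceiling 26 mm and its top 32 mm above the floor, with a 14 mm wide slot along the roof.
- roller (a point): Axis of the sprung brass roller (16 mm diameter) in the roof slot, 45 mm into the tunnel. The fuse must be pushed under it against a few newtons (up to about 5 N), felt before the fuse is home; afterwards it drags a little. Its bracket reaches 46 mm above the channel floor.
- pin (a joint): How far the brass test pin (10 mm diameter, 11 mm above the channel floor) in the fixed copper end contact has been pushed in, in m: 0 = standing 4 mm out of the contact's flat face, 0.004 = flush. It yields at about 3 N and stays where pushed; then the face stops the fuse hard. The face lies 70 to 86 mm into the tunnel, differently each time; its place is not measured.
- fuse_center (a point): Centre of the fuse to be fed: white ceramic cylinder with silver end caps, 22 mm in diameter and 58 mm long, about 55 g, lying in the trough with its x axis along the channel. When home its centre is 29 mm short of the contact's face, so 41 to 57 mm into the tunnel.
- stick_handle (a point): Centre of the push stick's upright handle, 41 mm above the stick's underside. Handle 30 mm long (x), 14 mm thick (y), from 14 to 68 mm above the underside. x axis: along the stick to its tip; z up. At its foot a plate 44 x 34 mm, 8 mm high, too wide for the channel. Wood, about 60 g; starts standing on the mat, handle up.
- stick_tip (a point): Centre of the flat tip face of the stick's bar, 140 mm ahead of the handle's centre and 7 mm above the underside. Axes as the stick's. The bar is 14 mm wide and 14 mm high and ends 22 mm behind the handle's centre.
- spare_center (a point): Centre of the spare fuse, the same as the other, standing on end on the mat, 58 mm tall; not to be disturbed.
- insulator_center (a point): Centre of the white porcelain insulator stub, ribbed, 36 mm across and 48 mm tall, standing on the mat; not to be disturbed.
- knob_center (a point): Centre of the loose red anodised knurled knob, 32 mm across and 24 mm tall, on the mat; not to be disturbed.
There are look-alikes about, which are no part of the job. There is more than one size of the part that bears stick_handle; the job needs the larger.

How it is judged:
On the way, in this order (a step that is already met when the one before it is completed fails the run):
1. the push stick is lifted off the mat (height (world z) of stick_handle above 0.06 m), for 0.2 s.
2. the stick presses the fuse home against the end contact with more than 8 N, its test pin pressed in (value of joint pin above 0.003 m and x of fuse_center in the frame of station above 0.039 m and y of fuse_center in the frame of station between -0.004 and 0.004 m and angle between the x axis of fuse_center and the x axis of station, either way round below 0.12 rad and contact force between stick and fuse above 8 N), for 0.5 s.
At the end, for the whole second after the job is handed in: The fuse lies in the tunnel in line with it (within 0.12 rad and 4 mm), its end against the end contact with the test pin pressed in more than 3 of its 4 mm, at rest; the push stick stands at rest on the mat, handle up (within 0.1 rad), with handle and tip off the turntable (value of joint pin above 0.003 m and x of fuse_center in the frame of station above 0.039 m and y of fuse_center in the frame of station between -0.004 and 0.004 m and angle between the x axis of fuse_center and the x axis of station, either way round below 0.12 rad and height (world z) of stick_handle between 0.039 and 0.051 m and angle between stick_handle's own z axis and vertical below 0.1 rad and horizontal distance between each of stick_handle, stick_tip and station above 0.125 m and linear speed of each of stick, fuse below 0.02 m/s); the robot touches nothing.
It fails at once if the stick pushes the fuse with more than 22 N (contact force between stick and fuse above 22 N).
It fails at once if the gripper or arm touches the fuse (contact force between any of the fingers, the arm and fuse above 0.3 N).
It fails at once if the spare fuse is disturbed (moved more than 15 mm) (distance of spare_center from where it was at the start of the episode above 0.015 m).
It fails at once if the insulator is disturbed (moved more than 15 mm) (distance of insulator_center from where it was at the start of the episode above 0.015 m).
It fails at once if the knob is disturbed (moved more than 15 mm) (distance of knob_center from where it was at the start of the episode above 0.015 m).
It also fails if it takes over 56 s, if anything falls off the work surface, if the arm or the gripper's body presses on something with over 40 N, if the wrist force passes 120 N, or if a joint passes its speed limit or range.

ROBOT

A 6-joint arm with a two-finger parallel gripper is mounted at the origin on the work surface. World frame = base frame: x ahead of the robot, y to its left, z up, the work surface at z = 0. Lengths are in m, angles in rad, forces in N, time in s.
With the tool pointing down it reaches from about 0.3 to 0.825 m from the base axis. Payload 5.4 kg.
Tool frame: the origin (TCP) lies at the very end of the fingers, on their centre line; the grasp point (between the pads) lies 19 mm behind it; z points along the fingers, y is the direction in which the jaws open and shut (so a half turn about z gives the same grasp; the last joint's range is limited). The gripper opens to 92 mm and grips with 3 to 60 N. Pads are 20 mm wide; open, the fingers measure 128 mm over their backs; the gripper's body (75 mm by 189 mm) begins 69 mm behind the grasp point.
Start: joints at [1.049, 0.158, 1.597, -0, 1.386, -0.21], TCP at [0.176, 0.547, 0.215] pointing down, gripper open.
Joint ranges: [-2.91, 2.91], [-0.94, 2.29], [0.18, 2.7], [-1.29, 4.43], [0.17, 2.64], [-3, 3]. Speed limits (rad/s): [2.57, 2.57, 3.14, 3.14, 3.14, 3.14].

INTERFACE

Orientations are given as a rotation vector (axis times angle).
In Python, from rig import read_state, camera, camera_model, close_job gives the robot as it stands. The module is installed in compiled form; this text tells all that it offers.
- The arm moves only by the shell command python3 -m jog 'ROWS' [FORCE]. ROWS is text: rows parted by semicolons, each of 5 numbers parted by spaces: the opening, from 0 (shut) to 1 (fully open), then the shift along the tool's x, y, z in cm, then the turn about the tool's z in rad. A call has exactly 5 rows; each row shifts and turns the pose as measured when the row begins, along the tool's axes as they then stand; what a row does not reach is not made up. A row lasts 1/10 s, in which the tool goes at most 50 mm and 8.59 degrees, less where a joint would pass 70% of its speed; a pose out of reach is approached as far as the arm can. A call with a gripper value outside its range is refused whole. The fingers move at their own pace and stop on an object; FORCE is the grip in N (left out, the last holds). Time passes only in rows, so rows that do not move let the fingers close, or fill a call up. It gives the time, the measured TCP pose, the force and the opening at its end, in the units of the state.
- read_state(): the state, without advancing time (a new reading comes with each control period).
- camera(name): name is "scene" or "top"; returns the picture (420x560x3 uint8, blue, green, red); there is no depth.
- camera_model(name): a dict with "mtx" (3x3 intrinsics, pixels), "distortion" ([k1, k2, p1, p2, k3] as OpenCV has them; the pictures are not rectified), "xyz" and "orientation" of the camera in the world. Camera axes: x right, y down, z forward; pixel columns grow to the right and rows downward; lengths in m; the calibration is good to about 2 mm. A picture is of the moment at which its call begins. camera_model takes no time and is no camera call.
- close_job(): hands the job in, once; it reports no verdict.
The state is a dict: "time_s": time; "joints": joint angles; "dq": joint speeds; "joint_torque": joint torques, N m; "tcp_pos": TCP position; "ee_rot": TCP orientation; "force": force on the tool from outside, world axes, zero at the start; "torque": the same for the moment, N m; "width": finger opening in m.
Only numpy, scipy, OpenCV 4.12 (cv2) and the standard library are available. Lean on these libraries where they do the work, as an engineer would, in place of code of your own. Each camera call takes 0.05 s, during which the arm holds its last target. There are 200 camera calls.

## Working session

There is one attempt and no reset: what is moved stays moved. The work goes in short steps, Python scripts to look and compute and a shell command to move; the robot and the scene stay as the last step left them, time stands still between calls to the robot, and variables do not carry over. Pictures are saved under pics/ and viewed, about 8 in all and at most 12, crops included, and the job is handed in when it is done.

```bash
mkdir -p pics; python3 - <<'E'
from rig import *
import cv2
for n in("scene","top"):
    cv2.imwrite(f"pics/{n}0.png",camera(n)); m=camera_model(n); print(n,m)
print(read_state())
E
```

```text
scene {'mtx': array([[450.32858834,   0.        , 274.2818613 ],
       [  0.        , 450.32858834, 204.34707529],
       [  0.        ,   0.        ,   1.        ]]), 'distortion': array([-0.12497437,  0.        ,  0.        ,  0.        ,  0.        ]), 'xyz': array([ 1.07172783, -0.698143  ,  1.2845595 ]), 'orientation': array([-2.42914174, -0.91404843,  0.27098355])}
top {'mtx': array([[475.25740441,   0.        , 278.58656844],
       [  0.        , 475.25740441, 211.50973239],
       [  0.        ,   0.        ,   1.        ]]), 'distortion': array([-0.05780982,  0.        ,  0.        ,  0.        ,  0.        ]), 'xyz': array([ 0.41995603, -0.12938921,  1.28913312]), 'orientation': array([-2.14839745,  2.1792446 , -0.10172059])}
{'time_s': 0.1, 'joints': array([ 1.04889551e+00,  1.59003842e-01,  1.59807416e+00, -2.13395873e-05,
        1.38617302e+00, -2.10092664e-01]), 'dq': array([ 0.00114048, -0.00107268, -0.00475879,  0.00028972,  0.00059672,
       -0.00147461]), 'joint_torque': array([ 4.65502799e-04, -3.86503029e+01, -3.22959638e+01,  7.04223127e-02,
        3.39128100e-02, -3.49678464e-05]), 'tcp_pos': array([0.17614229, 0.54678137, 0.21372345]), 'ee_rot': array([-4.87710016e-01, -3.10292309e+00,  2.44377526e-03]), 'force': array([-0.10933037, -0.57345025, -0.41066933]), 'torque': array([0.00473617, 0.00619761, 0.05839361]), 'width': 0.091522744590714}
```

View pics/scene0.png

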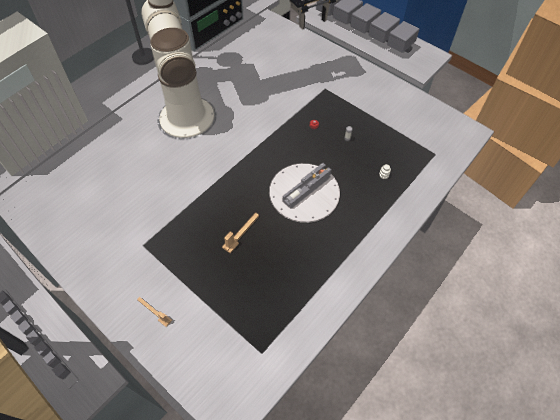

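View pics/top0.png

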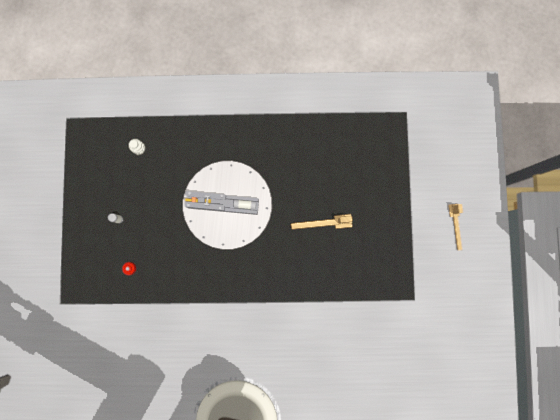

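```bash
cat > h.py <<'E'
import numpy as np,cv2
from rig import *
from scipy.spatial.transform import Rotation as R
def ray(n,uv,z):
    m=camera_model(n); p=cv2.undistortPoints(np.array([[uv]],float),m["mtx"],m["distortion"])[0,0]
    d=R.from_rotvec(m["orientation"]).apply([p[0],p[1],1]); o=m["xyz"]
    return (o+d*(z-o[2])/d[2]).round(4)
def pix(n,X):
    m=camera_model(n); r=R.from_rotvec(m["orientation"]).inv()
    return cv2.projectPoints(np.array([X],float),r.as_rotvec(),-r.apply(m["xyz"]),m["mtx"],m["distortion"])[0][0,0].round(1)
def crop(n,x,y,w,h,s,f):
    cv2.imwrite(f,cv2.resize(camera(n)[y:y+h,x:x+w],None,fx=s,fy=s,interpolation=cv2.INTER_CUBIC))
E
python3 - <<'E'
from h import *
crop("top",175,155,190,100,4,"pics/t1.png")
im=camera("top"); 
crop("scene",215,150,135,110,5.5,"pics/s1.png")
E
```

```text
(no output)
```

View pics/t1.png

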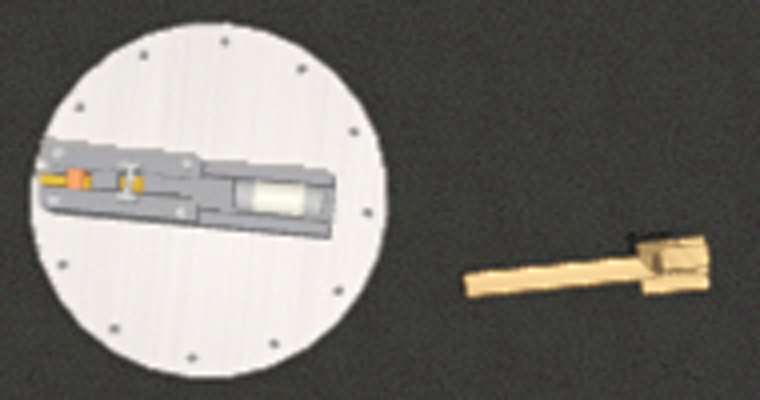

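View pics/s1.png

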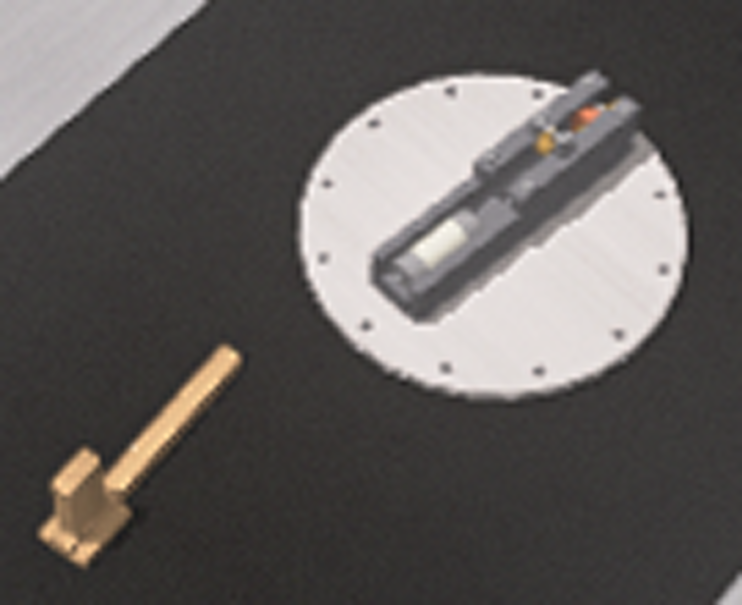

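```bash
cat > fit.py <<'E'
from h import *
from scipy.optimize import minimize
S=4
def proj(n,P):
    m=camera_model(n); r=R.from_rotvec(m["orientation"]).inv()
    return cv2.projectPoints(np.array(P,float),r.as_rotvec(),-r.apply(m["xyz"]),m["mtx"],m["distortion"])[0][:,0]
def box(x0,x1,y0,y1,z0,z1): return np.array([[x,y,z] for x in(x0,x1) for y in(y0,y1) for z in(z0,z1)])
STICK=[box(-.022,.14,-.007,.007,-.041,-.027),box(-.022,.022,-.017,.017,-.041,-.033),box(-.015,.015,-.007,.007,-.027,.027)]
def sil(n,p,z):
    a=np.zeros((420*S,560*S),np.uint8); q=R.from_rotvec([0,0,p[2]])
    for b in STICK:
        u=proj(n,q.apply(b)+[p[0],p[1],z]); cv2.fillConvexPoly(a,cv2.convexHull(((u+.5)*S-.5).round().astype(np.int32)),255)
    return cv2.GaussianBlur(a,(0,0),3)/255.
def wood(im):
    b,g,r=[im[...,i].astype(int) for i in range(3)]
    return (((r-b)>35)&(r>70)).astype(np.uint8)*255
def fitstick(p0,z,roi):
    T={n:cv2.GaussianBlur(cv2.resize(wood(camera(n)),None,fx=S,fy=S,interpolation=cv2.INTER_LINEAR),(0,0),3)/255. for n in roi}
    def cost(p):
        c=0
        for n,(x,y,w,h) in roi.items():
            s=np.s_[y*S:(y+h)*S,x*S:(x+w)*S]; c+=((sil(n,p,z)[s]-T[n][s])**2).sum()
        return c
    p0=np.array(p0)
    sim=p0+np.array([[0,0,0],[.01,0,0],[0,.01,0],[0,0,.1]])
    r=minimize(cost,p0,method="Nelder-Mead",options=dict(initial_simplex=sim,xatol=2e-4,fatol=1,maxiter=90)); return r.x.round(4),r.fun
E
python3 - <<'E'
from fit import *
c=lambda u,v:((u+.5)/4-.5+175,(v+.5)/4-.5+155)
st=ray("top",c(209,200),.018)
# scene circle check
d=lambda u,v:((u+.5)/5.5-.5+215,(v+.5)/5.5-.5+150)
print("station",st,"scene proj of centre",pix("scene",st), [ray("scene",d(*p),.018) for p in((299,222),(688,240),(480,73),(505,397))])
for a,b,z in[((335,173),(200,157),.052),((331,237),(197,222),.052),((200,155),(45,138),.066),((190,222),(45,210),.066)]:
    A,B=ray("top",c(*a),z),ray("top",c(*b),z); e=B-A; print(A,B,np.degrees(np.arctan2(e[1],e[0])))
# dots: fuse white body ends
print("fuse",ray("top",c(278,196),.056))
tip=ray("top",c(465,285),.018); print("tip",tip)
h=ray("top",c(680,253),.072); print("handle",h)
y=np.arctan2(*(tip-h)[[1,0]])
for z0 in({"top":(280,200,85,40)},{"scene":(215,205,50,55)},{"top":(280,200,85,40),"scene":(215,205,50,55)}): print(fitstick([h[0],h[1],y],.045,z0))
E
```

```text
station [0.5726 0.0209 0.018 ] scene proj of centre [304.2 190.2] [array([ 0.4813, -0.0575,  0.018 ]), array([0.6713, 0.091 , 0.018 ]), array([0.4917, 0.1069, 0.018 ]), array([ 0.657 , -0.0711,  0.018 ])]
[ 0.5851 -0.066   0.052 ] [0.5971 0.0228 0.052 ] 82.30394827798342
[ 0.5429 -0.063   0.052 ] [0.5541 0.0248 0.052 ] 82.73045985009772
[0.5964 0.0211 0.066 ] [0.6092 0.1226 0.066 ] 82.8124640328928
[0.5527 0.0276 0.066 ] [0.5619 0.1222 0.066 ] 84.44536232610287
fuse [ 0.57   -0.0288  0.056 ]
tip [ 0.5127 -0.1507  0.018 ]
handle [ 0.5273 -0.2883  0.072 ]
(array([ 0.5244, -0.2909,  1.6436]), np.float64(199.46715878508266))
(array([ 0.5238, -0.2929,  1.6588]), np.float64(67.76973471741637))
(array([ 0.5243, -0.2916,  1.6513]), np.float64(413.4879046520569))
```

```bash
python3 -m jog '1 0 0 0 0.147;1 0 0 0 0.147;1 0 0 0 0.147;1 0 0 0 0.147;1 0 0 0 0.147' 40; python3 -m jog '1 0 0 0 0.147;1 0 0 0 0.147;1 0 0 0 0.147;1 0 0 0 0;1 0 0 0 0'
python3 -m jog '1 -4.5 1.45 0 0;1 -4.5 1.45 0 0;1 -4.5 1.45 0 0;1 -4.5 1.45 0 0;1 -4.5 1.45 0 0';python3 -m jog '1 -4.5 1.45 0 0;1 -4.5 1.45 0 0;1 -4.5 1.45 0 0;1 -4.5 1.45 0 0;1 -4.5 1.45 0 0';python3 -m jog '1 -4.5 1.45 0 0;1 -4.5 1.45 0 0;1 -4.5 1.45 0 0;1 -4.5 1.45 0 0;1 0 0 0 0'
```

```text
time_s: 0.95
tcp_pos: [0.1763, 0.5472, 0.2145]
ee_rot: [-1.595, -2.707, 0.0]
force: [0.2, -0.1, -0.6]
width: 0.0917
time_s: 1.45
tcp_pos: [0.1763, 0.5472, 0.2146]
ee_rot: [-2.155, -2.286, 0.0]
force: [-0.1, 0.2, 0.0]
width: 0.0918
time_s: 1.95
tcp_pos: [0.2642, 0.3245, 0.2132]
ee_rot: [-2.125, -2.313, -0.0]
force: [1.5, -0.0, 0.6]
width: 0.0922
time_s: 2.45
tcp_pos: [0.359, 0.0987, 0.2146]
ee_rot: [2.1, 2.331, 0.009]
force: [0.3, 0.3, -0.0]
width: 0.0919
time_s: 2.95
tcp_pos: [0.4393, -0.0872, 0.2168]
ee_rot: [2.087, 2.334, 0.012]
force: [-0.2, 0.1, 0.3]
width: 0.0921
```

```bash
cat >> h.py <<'E'
def go(x,y,z,yaw):
    s=read_state(); r=R.from_rotvec(s["ee_rot"]); M=r.as_matrix()
    c=np.arctan2(M[1,0],M[0,0]); d=r.inv().apply(np.array([x,y,z])-s["tcp_pos"])*100
    print("t",round(s["time_s"],2),"pos",s["tcp_pos"].round(4),"yaw",round(c,3),"tilt",M[:2,2].round(3),"F",s["force"].round(1),"w",round(s["width"],4),"-> shift cm",d.round(2),"turn",round(c-yaw,3))
E
python3 -c "
from h import *
go(.5243,-.2915,.12,1.651)"
```

```text
t 2.95 pos [ 0.4393 -0.0872  0.2168] yaw 1.683 tilt [ 0.013 -0.001] F [-0.2  0.1  0.3] w 0.0921 -> shift cm [-21.23   6.04   9.81] turn 0.032
```

```bash
python3 -m jog '1 -4.5 1.28 0.7 0.03;1 -4.5 1.28 0.7 0;1 -4.5 1.28 0.7 0;1 -4.5 1.28 0.7 0;1 -3.2 0.9 0 0'; python3 -m jog '1 0 0 2 0;1 0 0 2 0;1 0 0 2 0;1 0 0 0 0;1 0 0 0 0'; python3 -c "
from h import *
go(.5243,-.2915,.015,1.651)
crop('top',255,165,140,105,5.7,'pics/t2.png')"
```

```text
time_s: 3.45
tcp_pos: [0.5208, -0.2919, 0.1898]
ee_rot: [2.103, 2.321, 0.018]
force: [-0.2, 0.9, -0.0]
width: 0.092
time_s: 3.95
tcp_pos: [0.5237, -0.2927, 0.1291]
ee_rot: [2.091, 2.33, 0.019]
force: [-0.8, 0.6, 0.6]
width: 0.0917
t 3.95 pos [ 0.5237 -0.2927  0.1291] yaw 1.679 tilt [0.016 0.002] F [-0.8  0.6  0.6] w 0.0917 -> shift cm [ 0.12 -0.11 11.41] turn 0.028
```

View pics/t2.png

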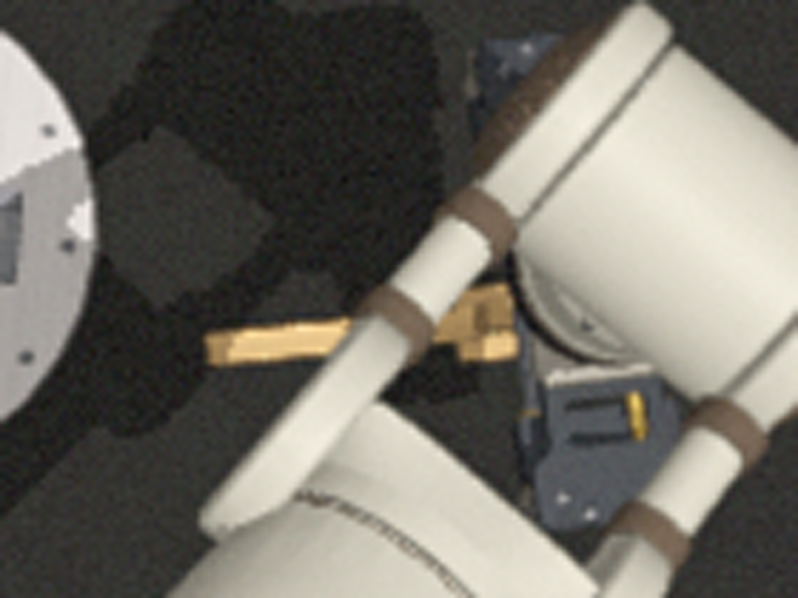

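Picture: the gripper is above the handle (seen at px ~ (490,330) of the crop), displaced rightwards by parallax; tip at (208,345) as before. I descend.

```bash
python3 -m jog '1 0.1 -0.1 2.2 0.03;1 0 0 2.2 0;1 0 0 2.2 0;1 0 0 2.0 0;1 0 0 1 0'; python3 -c "
from h import *
go(.5243,-.2915,.015,1.651)"
```

```text
time_s: 4.5
tcp_pos: [0.5304, -0.2942, 0.0408]
ee_rot: [2.109, 2.291, 0.02]
force: [0.1, 0.2, 0.1]
width: 0.0918
t 4.5 pos [ 0.5304 -0.2942  0.0408] yaw 1.653 tilt [ 0.029 -0.009] F [0.1 0.2 0.1] w 0.0918 -> shift cm [ 0.35 -0.66  2.56] turn 0.002
```

```bash
python3 -m jog '1 0.35 -0.66 0.6 0;1 0 0 0.6 0;1 0 0 0.6 0;1 0 0 0.4 0;1 0 0 0.2 0'; python3 -c "
from h import *
go(.5243,-.2915,.015,1.651)"
```

```text
time_s: 5.0
tcp_pos: [0.5257, -0.2923, 0.0186]
ee_rot: [2.104, 2.289, 0.02]
force: [-0.2, 1.1, 0.2]
width: 0.0916
t 5.0 pos [ 0.5257 -0.2923  0.0186] yaw 1.655 tilt [ 0.033 -0.012] F [-0.2  1.1  0.2] w 0.0916 -> shift cm [ 0.1  -0.14  0.35] turn 0.004
```

```bash
python3 -m jog '1 0.1 -0.14 0.15 0;0 0 0 0 0;0 0 0 0 0;0 0 0 0 0;0 0 0 0 0' 50; python3 -m jog '0 0 0 0 0;0 0 0 0 0;0 0 0 0 0;0 0 0 0 0;0 0 0 0 0';python3 -m jog '0 0 0 -0.5 0;0 0 0 -0.5 0;0 0 0 -0.5 0;0 0 0 -0.5 0;0 0 0 -0.5 0'; python3 -c "
from h import *
go(.5243,-.2915,.08,1.44)"
```

```text
time_s: 5.5
tcp_pos: [0.5248, -0.292, 0.0177]
ee_rot: [2.103, 2.288, 0.021]
force: [0.2, 0.0, -0.8]
width: 0.0619
time_s: 6.0
tcp_pos: [0.525, -0.2921, 0.018]
ee_rot: [2.103, 2.287, 0.021]
force: [0.0, 0.3, -0.2]
width: 0.0225
time_s: 6.5
tcp_pos: [0.5236, -0.2914, 0.0443]
ee_rot: [2.104, 2.288, 0.02]
force: [0.0, 0.1, 1.0]
width: 0.0136
t 6.5 pos [ 0.5236 -0.2914  0.0443] yaw 1.655 tilt [ 0.033 -0.013] F [0.  0.1 1. ] w 0.0136 -> shift cm [-0.08  0.19 -3.57] turn 0.215
```

```bash
python3 -m jog '0 0 0 -0.8 0;0 0 0 -0.8 0;0 0 0 -0.8 0;0 0 0 -0.8 0;0 0 0 -0.5 0' 60; python3 -m jog '0 0 0 0 0.07;0 0 0 0 0.07;0 0 0 0 0.07;0 0 0 0 0;0 0 0 0 0'; python3 -c "
from h import *
go(.55,-.25,.08,1.44)
a=np.hstack([cv2.resize(camera('top')[165:270,255:395],(560,420)),]);b=cv2.resize(camera('scene')[170:275,200:300],(400,420));cv2.imwrite('pics/p3.png',cv2.resize(np.hstack([a,b]),(800,350)))"
```

```text
time_s: 7.0
tcp_pos: [0.5226, -0.2911, 0.0854]
ee_rot: [2.103, 2.287, 0.021]
force: [0.0, -0.2, -1.3]
width: 0.0138
time_s: 7.5
tcp_pos: [0.5232, -0.2917, 0.0882]
ee_rot: [2.336, 2.047, 0.027]
force: [-0.7, 0.1, -0.2]
width: 0.0139
t 7.5 pos [ 0.5232 -0.2917  0.0882] yaw 1.439 tilt [ 0.036 -0.016] F [-0.7  0.1 -0.2] w 0.0139 -> shift cm [4.5  2.07 0.85] turn -0.001
```

View pics/p3.png

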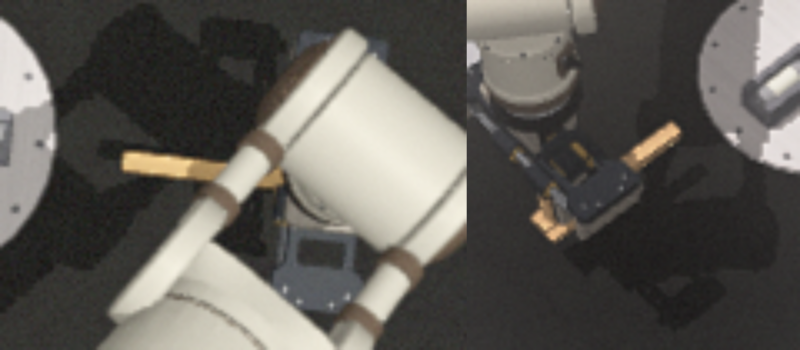

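```bash
cat > fit2.py <<'E'
from fit import *
B=box(-.13,0,-.007,.007,-.007,.007)  # bar, tip-centred
def bar(n,p,S=4):
    a=np.zeros((420*S,560*S),np.uint8); q=R.from_euler("ZY",[p[3],p[4]])
    u=proj(n,q.apply(B)+p[:3]); cv2.fillConvexPoly(a,cv2.convexHull(((u+.5)*S-.5).round().astype(np.int32)),255)
    return cv2.GaussianBlur(a,(0,0),3)/255.
def fitbar(p0,roi,k=4):
    T={n:cv2.GaussianBlur(cv2.resize(np.median([wood(camera(n)) for _ in range(3)],0).astype(np.uint8),None,fx=S,fy=S),(0,0),3)/255. for n in roi}
    def cost(p):
        c=0
        for n,(x0,x1,y0,y1) in roi.items():
            s=np.s_[y0*S:y1*S,x0*S:x1*S]; c+=((bar(n,p)[s]-T[n][s])**2).sum()
        return c
    p0=np.array(p0); sim=p0+np.vstack([np.zeros(5),np.diag([.008,.008,.01,.06,.06])])
    r=minimize(cost,p0,method="Nelder-Mead",options=dict(initial_simplex=sim,xatol=2e-4,fatol=.5,maxiter=250)); return r.x.round(4),r.fun
E
python3 - <<'E'
from fit2 import *
print(fitbar([.5417,-.153,.0776,1.44,0],{"top":(282,315,205,225),"scene":(252,272,195,222)}))
print(fitbar([.5417,-.153,.0876,1.44,0.05],{"top":(282,315,205,225),"scene":(252,272,195,222)}))
E
```

```text
(array([ 0.5417, -0.1526,  0.0783,  1.4378,  0.0217]), np.float64(110.20845828527489))
(array([ 0.5415, -0.1518,  0.0762,  1.4415,  0.0927]), np.float64(91.40825836216841))
```

```bash
python3 -c "
from h import *
go(.5394,-.2433,.0565,1.44)"; python3 -m jog '0 1 0.2 0 0;0 1 0.2 0 0;0 1 0.2 0 0;0 1 0.2 0 0;0 0.8 0.2 0 0' ;python3 -m jog '0 0 0 0.6 0;0 0 0 0.6 0;0 0 0 0.6 0;0 0 0 0.6 0;0 0 0 0.3 0';python3 -m jog '0 0 0 0 0;0 0 0 0 0;0 0 0 0 0;0 0 0 0 0;0 0 0 0 0'; python3 - <<'E'
from fit2 import *
go(.5394,-.2433,.0565,1.44)
crop("top",205,175,120,60,6.6,"pics/t4.png")
print(pix('top',[.5577,-.1045,.0515]),pix('scene',[.5577,-.1045,.0515]))
E
```

```text
t 8.2 pos [ 0.5232 -0.2917  0.0881] yaw 1.437 tilt [ 0.037 -0.016] F [ 0.   0.6 -0.4] w 0.0139 -> shift cm [5.05 0.84 3.14] turn -0.003
time_s: 8.7
tcp_pos: [0.5407, -0.2416, 0.0879]
ee_rot: [2.338, 2.045, 0.027]
force: [0.1, -0.7, -0.6]
width: 0.0136
time_s: 9.2
tcp_pos: [0.5421, -0.2409, 0.0584]
ee_rot: [2.337, 2.047, 0.027]
force: [0.3, 0.2, -1.1]
width: 0.0136
time_s: 9.7
tcp_pos: [0.5418, -0.2416, 0.058]
ee_rot: [2.338, 2.045, 0.026]
force: [-0.4, -0.2, 0.3]
width: 0.0136
t 9.7 pos [ 0.5418 -0.2416  0.058 ] yaw 1.437 tilt [ 0.036 -0.015] F [-0.4 -0.2  0.3] w 0.0136 -> shift cm [-0.19 -0.22  0.15] turn -0.003
[273.2 208.1] [276.8 205.8]
```

View pics/t4.png

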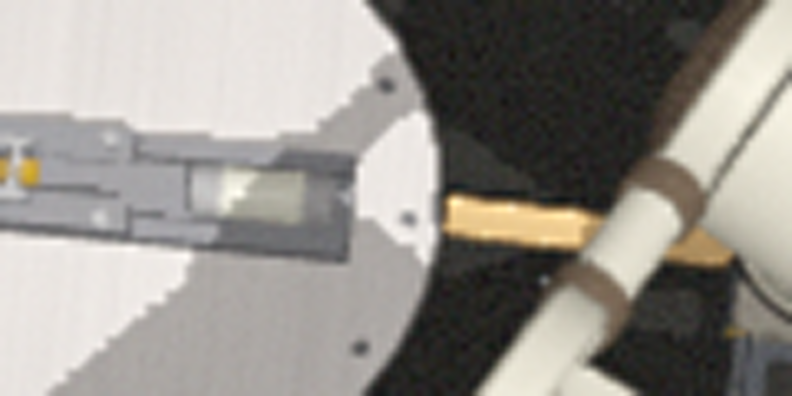

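Picture: bar axis (tip 445,215; slope ~0.09) extends through the fuse centre (245,196) and trough middle (350,208): aligned. Now lower 2 mm and advance.

```bash
python3 -m jog '0 0 -0.05 0.15 0;0 0.6 0 0 0;0 0.6 0 0 0;0 0.6 0 0 0;0 0.6 0 0 0' ;python3 -m jog '0 0.3 0 0 0;0 0.3 0 0 0;0 0.3 0 0 0;0 0.3 0 0 0;0 0.2 0 0 0';python3 -c "
from h import *
go(.5394,-.2433,.0565,1.44)"
```

```text
time_s: 10.25
tcp_pos: [0.5449, -0.2164, 0.0565]
ee_rot: [2.338, 2.044, 0.027]
force: [1.0, 0.4, -0.7]
width: 0.0138
time_s: 10.75
tcp_pos: [0.547, -0.2002, 0.0564]
ee_rot: [2.337, 2.046, 0.027]
force: [1.1, 0.1, -1.4]
width: 0.0138
t 10.75 pos [ 0.547  -0.2002  0.0564] yaw 1.438 tilt [ 0.036 -0.015] F [ 1.1  0.1 -1.4] w 0.0138 -> shift cm [-4.38 -0.19  0.02] turn -0.002
```

```bash
python3 -m jog '0 0.3 0 0 0;0 0.3 0 0 0;0 0.3 0 0 0;0 0.3 0 0 0;0 0.3 0 0 0';python3 -m jog '0 0.3 0 0 0;0 0.3 0 0 0;0 0.3 0 0 0;0 0.3 0 0 0;0 0.3 0 0 0';python3 -m jog '0 0.3 0 0 0;0 0.3 0 0 0;0 0.3 0 0 0;0 0.3 0 0 0;0 0.3 0 0 0';python3 -c "
from h import *
go(.5394,-.2433,.0565,1.44)
crop('top',175,165,130,65,6,'pics/t5.png')"
```

```text
time_s: 11.25
tcp_pos: [0.5491, -0.1847, 0.0563]
ee_rot: [2.337, 2.045, 0.026]
force: [-0.9, -0.2, -0.7]
width: 0.014
time_s: 11.75
tcp_pos: [0.5513, -0.1685, 0.0561]
ee_rot: [2.337, 2.045, 0.026]
force: [-0.8, 0.0, -0.9]
width: 0.0137
time_s: 12.25
tcp_pos: [0.5534, -0.1522, 0.0559]
ee_rot: [2.337, 2.045, 0.026]
force: [-0.3, -0.1, -1.0]
width: 0.0141
t 12.25 pos [ 0.5534 -0.1522  0.0559] yaw 1.438 tilt [ 0.036 -0.016] F [-0.3 -0.1 -1. ] w 0.0141 -> shift cm [-9.21 -0.18  0.04] turn -0.002
```

View pics/t5.png

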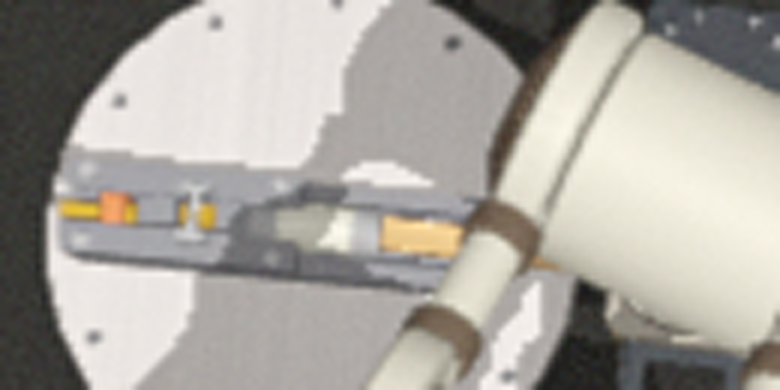

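Picture: the fuse is in line, pushed by the bar (tip at 382,237), front under the tunnel roof. Continue, watching force.

```bash
for i in 1; do python3 -m jog '0 0.25 0 0 0;0 0.25 0 0 0;0 0.25 0 0 0;0 0.25 0 0 0;0 0.25 0 0 0';python3 -m jog '0 0.2 0 0 0;0 0.2 0 0 0;0 0.2 0 0 0;0 0.2 0 0 0;0 0.2 0 0 0';done; python3 -c "
from h import *
go(.5394,-.2433,.0565,1.44)"
```

```text
time_s: 12.8
tcp_pos: [0.5553, -0.1386, 0.0558]
ee_rot: [2.337, 2.045, 0.026]
force: [0.7, -0.3, -1.1]
width: 0.0138
time_s: 13.3
tcp_pos: [0.5567, -0.1291, 0.0561]
ee_rot: [2.335, 2.045, 0.024]
force: [-0.9, -2.3, -0.8]
width: 0.0137
t 13.3 pos [ 0.5567 -0.1291  0.0561] yaw 1.438 tilt [ 0.036 -0.018] F [-0.9 -2.3 -0.8] w 0.0137 -> shift cm [-11.55  -0.22   0.11] turn -0.002
```

```bash
python3 -m jog '0 0.2 0 0 0;0 0.2 0 0 0;0 0.2 0 0 0;0 0.2 0 0 0;0 0.2 0 0 0';python3 -m jog '0 0.15 0 0 0;0 0.15 0 0 0;0 0.15 0 0 0;0 0.15 0 0 0;0 0.1 0 0 0'; python3 -c "
from h import *
go(.5394,-.2433,.0565,1.44)"
```

```text
time_s: 13.8
tcp_pos: [0.558, -0.1185, 0.056]
ee_rot: [2.335, 2.045, 0.023]
force: [-1.5, -2.3, -0.4]
width: 0.0136
time_s: 14.3
tcp_pos: [0.559, -0.1107, 0.0559]
ee_rot: [2.335, 2.045, 0.023]
force: [0.1, -2.3, 0.0]
width: 0.0137
t 14.3 pos [ 0.559  -0.1107  0.0559] yaw 1.439 tilt [ 0.036 -0.018] F [ 0.1 -2.3  0. ] w 0.0137 -> shift cm [-13.41  -0.2    0.11] turn -0.001
```

```bash
python3 -m jog '0 0.12 0 0 0;0 0.12 0 0 0;0 0.12 0 0 0;0 0.12 0 0 0;0 0.12 0 0 0'; python3 -c "
from h import *
go(.5394,-.2433,.0565,1.44)"
```

```text
time_s: 14.8
tcp_pos: [0.5598, -0.1042, 0.0557]
ee_rot: [2.335, 2.045, 0.023]
force: [-0.5, -1.5, 0.3]
width: 0.0137
t 14.8 pos [ 0.5598 -0.1042  0.0557] yaw 1.439 tilt [ 0.036 -0.018] F [-0.5 -1.5  0.3] w 0.0137 -> shift cm [-14.06  -0.19   0.1 ] turn -0.001
```

```bash
python3 -m jog '0 0.1 0 0 0;0 0.1 0 0 0;0 0.1 0 0 0;0 0.1 0 0 0;0 0.1 0 0 0'
```

```text
time_s: 15.3
tcp_pos: [0.5606, -0.1015, 0.0564]
ee_rot: [2.33, 2.045, 0.018]
force: [-1.7, -6.0, 1.5]
width: 0.0134
```

```bash
python3 -m jog '0 0.1 0 0 0;0 0.1 0 0 0;0 0.1 0 0 0;0 0.1 0 0 0;0 0.1 0 0 0'
```

```text
time_s: 15.8
tcp_pos: [0.5609, -0.1014, 0.0577]
ee_rot: [2.323, 2.044, 0.007]
force: [-2.1, -5.0, 2.0]
width: 0.0137
```

```bash
python3 -c "
from h import *
go(.5394,-.2433,.0565,1.44); print(read_state()['torque'])";  python3 -m jog '0 0.2 0 0.05 0;0 0.2 0 0.05 0;0 0.2 0 0.05 0;0 0.2 0 0.05 0;0 0.2 0 0.05 0'; python3 -c "
from h import *
go(.5394,-.2433,.0565,1.44); print(read_state()['torque'])"
```

```text
t 15.8 pos [ 0.5609 -0.1014  0.0577] yaw 1.443 tilt [ 0.035 -0.033] F [-2.1 -5.   2. ] w 0.0137 -> shift cm [-14.34  -0.34   0.51] turn 0.003
[-0.95638099  0.50583023  0.21882376]
time_s: 16.3
tcp_pos: [0.5629, -0.0979, 0.0575]
ee_rot: [2.314, 2.041, -0.005]
force: [-2.7, -6.9, 2.3]
width: 0.0136
t 16.3 pos [ 0.5629 -0.0979  0.0575] yaw 1.445 tilt [ 0.035 -0.044] F [-2.7 -6.9  2.3] w 0.0136 -> shift cm [-14.7   -0.53   0.67] turn 0.005
[-0.95869642  0.58828907  0.17501217]
```

```bash
python3 -c "
from h import *
a=cv2.resize(camera('top')[175:225,175:275],(800,400),interpolation=cv2.INTER_CUBIC)
b=cv2.resize(camera('scene')[155:215,275:345],(233,200),interpolation=cv2.INTER_CUBIC)
c=np.zeros((600,800,3),np.uint8); c[:400]=a; c[400:,:233]=b
d=cv2.resize(camera('scene')[150:250,215:350],(270,200),interpolation=cv2.INTER_CUBIC); c[400:,240:510]=d
cv2.imwrite('pics/t6.png',c)"
```

```text
(no output)
```

View pics/t6.png

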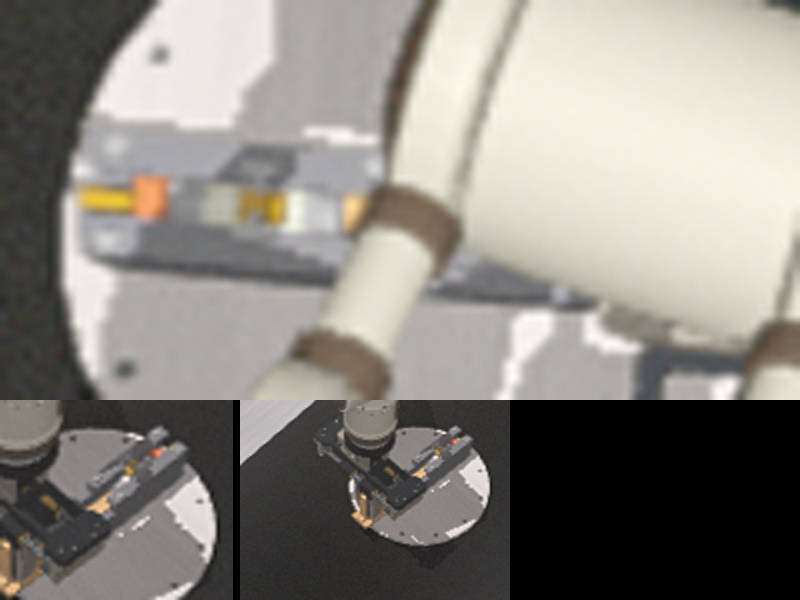

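Picture: fuse front cap (≈170,205) is at or nearly at the copper contact (150,198), in line; stick's tip at (345,212). Now push harder.

```bash
python3 -m jog '0 0.2 -0.03 0.05 0;0 0.2 -0.03 0.05 0;0 0.2 0 0.05 0;0 0.2 0 0.05 0;0 0.2 0 0.05 0'; python3 -c "
from h import *
go(.5394,-.2433,.0565,1.44); print(read_state()['torque'])"
```

```text
time_s: 16.95
tcp_pos: [0.5647, -0.0975, 0.0581]
ee_rot: [2.3, 2.035, -0.021]
force: [-2.0, -9.0, 1.9]
width: 0.0139
t 16.95 pos [ 0.5647 -0.0975  0.0581] yaw 1.448 tilt [ 0.037 -0.062] F [-2.  -9.   1.9] w 0.0139 -> shift cm [-14.74  -0.76   0.97] turn 0.008
[-1.61342986  0.623797    0.14139981]
```

```bash
python3 -m jog '0 0.26 -0.06 -0.02 0;0 0.26 -0.06 -0.02 0;0 0.26 -0.05 -0.02 0;0 0.26 -0.05 -0.02 0;0 0.26 -0.05 -0.02 0'; python3 -c "
from h import *
go(.5394,-.2433,.0565,1.44); print(read_state()['torque'])"
```

```text
time_s: 17.45
tcp_pos: [0.5648, -0.0971, 0.0616]
ee_rot: [2.282, 2.025, -0.042]
force: [-1.7, -11.1, 0.0]
width: 0.0133
t 17.45 pos [ 0.5648 -0.0971  0.0616] yaw 1.45 tilt [ 0.039 -0.086] F [ -1.7 -11.1   0. ] w 0.0133 -> shift cm [-14.73  -0.85   1.66] turn 0.01
[-2.01277359  0.48267489  0.03818166]
```

```bash
python3 -m jog '0 0.27 -0.04 0 0;0 0.28 -0.04 0 0;0 0.28 -0.04 0 0;0 0.28 -0.04 0 0;0 0.28 -0.04 0 0'; python3 -c "
from h import *
go(.5394,-.2433,.0565,1.44); print(read_state()['torque'])"
```

```text
time_s: 17.95
tcp_pos: [0.5655, -0.0968, 0.0649]
ee_rot: [2.263, 2.016, -0.066]
force: [-3.2, -11.0, 3.0]
width: 0.0136
t 17.95 pos [ 0.5655 -0.0968  0.0649] yaw 1.453 tilt [ 0.04  -0.111] F [ -3.2 -11.    3. ] w 0.0136 -> shift cm [-14.69  -0.99   2.35] turn 0.013
[-1.9172015   0.76413603  0.16011725]
```

```bash
python3 -m jog '0 0.28 -0.04 0 0;0 0.28 -0.04 0 0;0 0.28 -0.04 0 0;0 0.28 -0.04 0 0;0 0.28 -0.04 0 0'; python3 -c "
from h import *
go(.5394,-.2433,.0565,1.44); print(read_state()['torque'])"
```

```text
time_s: 18.45
tcp_pos: [0.5659, -0.0963, 0.0683]
ee_rot: [2.245, 2.008, -0.091]
force: [-4.2, -10.3, 3.5]
width: 0.0135
t 18.45 pos [ 0.5659 -0.0963  0.0683] yaw 1.456 tilt [ 0.04  -0.136] F [ -4.2 -10.3   3.5] w 0.0135 -> shift cm [-14.63  -1.11   3.05] turn 0.016
[-1.87483998  0.7399965   0.10956276]
```

```bash
python3 -m jog '0 -0.3 0 0 0;0 -0.3 0 0 0;0 -0.5 0 0 0;0 -0.6 0 0 0;0 -0.6 0 0 0'; python3 -m jog '0 -0.8 0 0 0;0 -0.8 0 0 0;0 -0.8 0 0 0;0 -0.8 0 0 0;0 -0.8 0 0 0'; python3 -m jog '0 -0.8 0 0 0;0 -0.8 0 0 0;0 -0.8 0 0 0;0 -0.8 0 0 0;0 -0.8 0 0 0';python3 -m jog '0 -0.8 0 0 0;0 -0.8 0 0 0;0 -0.8 0 0 0;0 -0.8 0 0 0;0 0 0 0 0'; python3 -c "
from h import *
go(.52,-.29,.0565,1.5); print(read_state()['torque'])"
```

```text
time_s: 18.95
tcp_pos: [0.5629, -0.1181, 0.0706]
ee_rot: [2.248, 2.009, -0.088]
force: [-0.5, -0.4, -0.3]
width: 0.0137
time_s: 19.45
tcp_pos: [0.558, -0.1612, 0.0761]
ee_rot: [2.248, 2.008, -0.087]
force: [0.7, 0.2, -0.0]
width: 0.0139
time_s: 19.95
tcp_pos: [0.5529, -0.2045, 0.0817]
ee_rot: [2.248, 2.008, -0.087]
force: [-0.2, -0.2, -0.3]
width: 0.0137
time_s: 20.45
tcp_pos: [0.5488, -0.2401, 0.0864]
ee_rot: [2.249, 2.006, -0.087]
force: [0.6, 0.3, -0.4]
width: 0.0139
t 20.45 pos [ 0.5488 -0.2401  0.0864] yaw 1.453 tilt [ 0.041 -0.132] F [ 0.6  0.3 -0.4] w 0.0139 -> shift cm [-4.87 -2.48  3.5 ] turn -0.047
[0.01161082 0.06709293 0.03912673]
```

```bash
python3 -m jog '0 -1.2 -0.4 0 0;0 -1.2 -0.4 0 0;0 -1.2 -0.4 0 0;0 -1.2 -0.4 0 0;0 -1.2 -0.4 0 0';python3 -m jog '0 0 0 0 0;0 0 0 0 0;0 0 0 0 0;0 0 0 0 0;0 0 0 0 0'; python3 - <<'E'
from fit2 import *
go(.52,-.31,.0565,1.45)
s=read_state(); p=s["tcp_pos"]
tp=p+[.14*np.cos(1.453),.14*np.sin(1.453),-.028]; print(pix("top",tp),pix("scene",tp))
a=cv2.resize(camera('top')[165:270,175:385],(800,400),interpolation=cv2.INTER_CUBIC)
b=cv2.resize(camera('scene')[150:260,215:350],(400,200),interpolation=cv2.INTER_CUBIC)
d=cv2.resize(camera('scene')[155:215,275:355],(400,200),interpolation=cv2.INTER_CUBIC)
cv2.imwrite('pics/t7.png',np.vstack([a,np.hstack([b,d])]))
E
```

```text
time_s: 20.95
tcp_pos: [0.5199, -0.3003, 0.093]
ee_rot: [2.248, 2.009, -0.087]
force: [-0.2, -0.5, 0.4]
width: 0.0139
time_s: 21.45
tcp_pos: [0.5192, -0.3018, 0.0932]
ee_rot: [2.25, 2.007, -0.087]
force: [-0.3, 0.6, 0.2]
width: 0.0138
t 21.45 pos [ 0.5192 -0.3018  0.0932] yaw 1.453 tilt [ 0.041 -0.132] F [-0.3  0.6  0.2] w 0.0138 -> shift cm [-0.34 -0.03  3.75] turn 0.003
[295.7 215.6] [259.6 211.3]
```

View pics/t7.png

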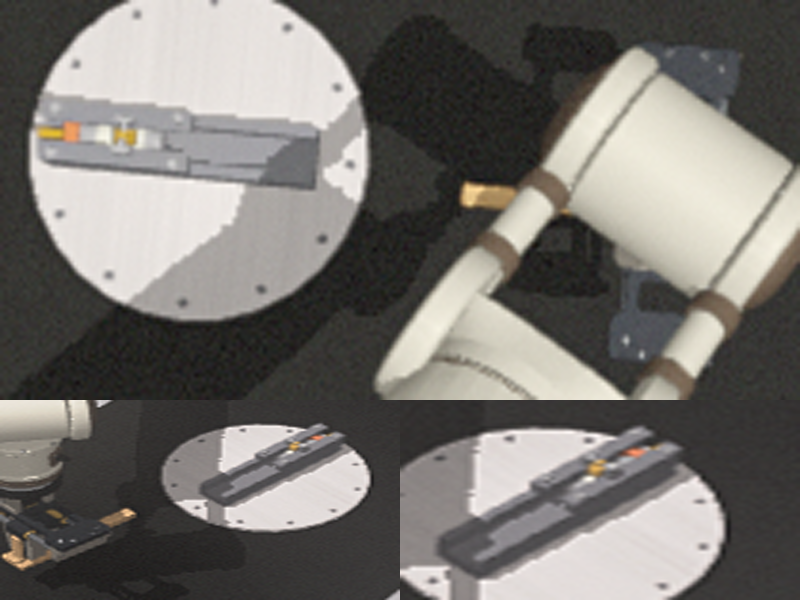

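Picture: the fuse lies in the tunnel with its cap against the copper (75,132); stick hangs clear, tip at (465,193). Lower it.

```bash
python3 -m jog '0 0 0 0.9 0;0 0 0 0.9 0;0 0 0 0.9 0;0 0 0 0.9 0;0 0 0 0.5 0';python3 -m jog '0 0 0 0.2 0;0 0 0 0.2 0;0 0 0 0.2 0;0 0 0 0.2 0;0 0 0 0.2 0'; python3 -c "
from h import *
go(.52,-.31,.022,1.45)"
```

```text
time_s: 22.1
tcp_pos: [0.5209, -0.3072, 0.0489]
ee_rot: [2.25, 2.007, -0.087]
force: [-1.2, 0.7, -0.6]
width: 0.0136
time_s: 22.6
tcp_pos: [0.5212, -0.3087, 0.0375]
ee_rot: [2.25, 2.008, -0.087]
force: [-0.3, 0.2, -0.5]
width: 0.0137
t 22.6 pos [ 0.5212 -0.3087  0.0375] yaw 1.453 tilt [ 0.04  -0.131] F [-0.3  0.2 -0.5] w 0.0137 -> shift cm [ 0.05 -0.19  1.55] turn 0.003
```

Tip about to touch; press gently so the tilt creeps back.

```bash
python3 -m jog '0 0 0 0.2 0;0 0 0 0.2 0;0 0 0 0.2 0;0 0 0 0.2 0;0 0 0 0.2 0';python3 -m jog '0 0 0 0.2 0;0 0 0 0.2 0;0 0 0 0.2 0;0 0 0 0.2 0;0 0 0 0.2 0'; python3 -c "
from h import *
go(.52,-.31,.022,1.45)"
```

```text
time_s: 23.1
tcp_pos: [0.5225, -0.3108, 0.0332]
ee_rot: [2.248, 2.011, -0.087]
force: [-3.7, 1.7, 7.7]
width: 0.0134
time_s: 23.6
tcp_pos: [0.5231, -0.3128, 0.0292]
ee_rot: [2.246, 2.016, -0.089]
force: [-3.5, 0.4, 7.6]
width: 0.0139
t 23.6 pos [ 0.5231 -0.3128  0.0292] yaw 1.459 tilt [ 0.037 -0.13 ] F [-3.5  0.4  7.6] w 0.0139 -> shift cm [ 0.33 -0.37  0.66] turn 0.009
```

```bash
python3 -m jog '0 0 0 0.2 0;0 0 0 0.2 0;0 0 0 0.2 0;0 0 0 0.2 0;0 0 0 0.2 0';python3 -m jog '0 0 0 0.2 0;0 0 0 0.2 0;0 0 0 0.2 0;0 0 0 0.2 0;0 0 0 0.2 0'; python3 -c "
from h import *
go(.52,-.31,.022,1.45)"
```

```text
time_s: 24.1
tcp_pos: [0.524, -0.3146, 0.0251]
ee_rot: [2.245, 2.02, -0.09]
force: [-2.5, 1.5, 7.2]
width: 0.0139
time_s: 24.6
tcp_pos: [0.525, -0.3159, 0.0224]
ee_rot: [2.245, 2.024, -0.091]
force: [-6.7, 7.1, 17.1]
width: 0.0137
t 24.6 pos [ 0.525  -0.3159  0.0224] yaw 1.464 tilt [ 0.034 -0.127] F [-6.7  7.1 17.1] w 0.0137 -> shift cm [ 0.54 -0.55 -0.06] turn 0.014
```

```bash
python3 -m jog '0.5 0 0 0 0;0.5 0 0 0 0;0.5 0 0 0 0;0.7 0 0 0 0;0.7 0 0 0 0';python3 -m jog '0.8 0 0 0 0;0.8 0 0 0 0;0.8 0 0 -0.5 0;0.8 0 0 -0.8 0;0.8 0 0 -1.5 0';python3 -m jog '0.8 0 0 -2 0;0.8 0 0 -2 0;0.8 0 0 -2 0;0.8 0 0 -2 0;0.8 0 0 -2 0'; python3 -m jog '0.8 -3 0 -1.5 0;0.8 -3 0 -1.5 0;0.8 -3 0 -1.5 0;0.8 -3 0 -1.5 0;0.8 -3 0 -1.5 0';python3 -m jog '0.8 -3 0 0 0;0.8 -3 0 0 0;0.8 0 0 0 0;0.8 0 0 0 0;0.8 0 0 0 0'; python3 - <<'E'
from fit import *
go(.52,-.31,.022,1.45)
print(fitstick([.524,-.312,1.45],.045,{"top":(270,205-10,100,50),"scene":(205,200,60,60)}))
a=cv2.resize(camera('top')[130:300,100:400],(800,400),interpolation=cv2.INTER_CUBIC)
b=cv2.resize(camera('scene')[190:265,200:300],(400,200),interpolation=cv2.INTER_CUBIC)
d=cv2.resize(camera('scene')[155:215,275:355],(400,200),interpolation=cv2.INTER_CUBIC)
cv2.imwrite('pics/t8.png',np.vstack([a,np.hstack([b,d])]))
E
```

```text
time_s: 25.1
tcp_pos: [0.5259, -0.3167, 0.0234]
ee_rot: [2.243, 2.022, -0.09]
force: [-0.1, -0.4, 0.3]
width: 0.0513
time_s: 25.6
tcp_pos: [0.5232, -0.3117, 0.0501]
ee_rot: [2.247, 2.025, -0.092]
force: [-1.2, 0.3, -0.4]
width: 0.0736
time_s: 26.1
tcp_pos: [0.5201, -0.2982, 0.1591]
ee_rot: [2.244, 2.023, -0.09]
force: [0.4, 0.3, -0.6]
width: 0.0737
time_s: 26.6
tcp_pos: [0.5029, -0.4362, 0.2655]
ee_rot: [2.231, 2.025, -0.087]
force: [-0.7, -0.5, 0.4]
width: 0.0732
time_s: 27.1
tcp_pos: [0.4965, -0.5005, 0.2856]
ee_rot: [2.223, 2.013, -0.088]
force: [0.7, 0.5, 0.0]
width: 0.0733
t 27.1 pos [ 0.4965 -0.5005  0.2856] yaw 1.467 tilt [ 0.051 -0.144] F [0.7 0.5 0. ] w 0.0733 -> shift cm [22.65 -1.19 23.43] turn 0.017
(array([ 0.5252, -0.3136,  1.4708]), np.float64(230.6323875432526))
```

View pics/t8.png

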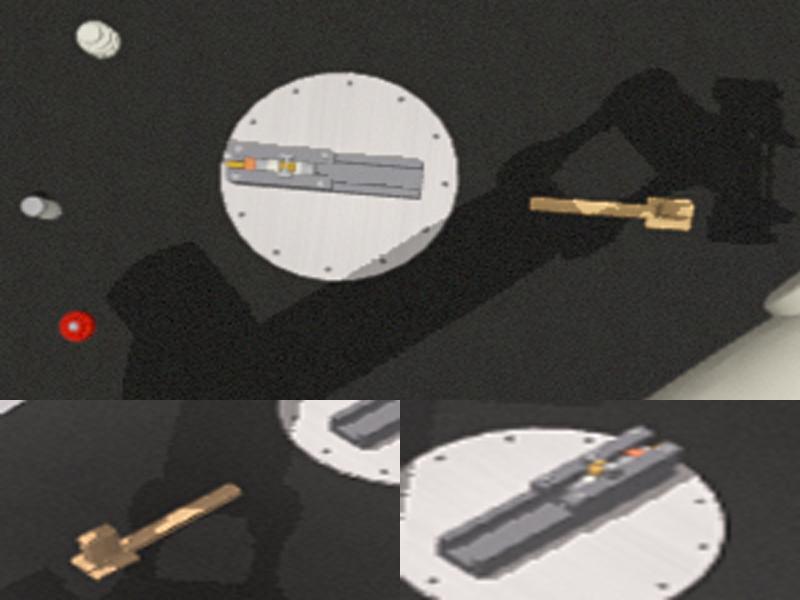

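The stick stands upright on the mat, its tip at (532,204), clear of the turntable. The fuse is against the copper contact at (257,163), and the bystanders haven't moved. I'm handing in.

```bash
python3 -c "
from rig import *
print(close_job())"
```

```text
the job is handed in; nothing more can be done
None
```

The fuse is pushed home and the stick is back on the mat; I handed the job in at about 27 s. No verdict was reported.

- **Push:** I gripped the larger stick by its handle and fed the fuse under the roller, which took about 2.5 N. The pin then gave over about 4 mm at 6–7 N. After that came a hard stop, with the contact face about 80 mm into the tunnel. I held about 11 N for roughly 1.5 s. The highest force read was about 11.5 N, slightly under the 12 N asked; forces were read only every 0.5 s.
- **Last checks:** The final pictures show the fuse in line with its cap against the copper contact. The stick stands handle up with its handle at about (0.525, -0.314), and its tip is about 0.2 m from the station centre. The spare fuse, insulator and knob look undisturbed, and the gripper is away from everything.
- **What was off:**
  - The fingers were still closing when I began to lift, so the grip ended up about 5 mm higher on the handle than planned.
  - The tool pitched about 0.12 rad during the long push. The stick levelled itself when I set it down.
  - The pin being flush is inferred from the hard stop and the travel; I did not see it directly.

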